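Stack the terminal tray on the base tray

ROBOT

A 7-joint arm with a two-finger parallel gripper is mounted at the origin on a cart in front of the work surface, level with it; the furniture and walls round the work are solid. World frame = base frame: x ahead of the robot, y to its left, z up, the work surface at z = 0. Lengths are in m, angles in rad, forces in N, time in s.
With the tool pointing down it reaches from about 0.4 to 0.75 m from the base axis. Payload 19.5 kg.
Tool frame: the origin (TCP) lies at the very end of the fingers, on their centre line; the grasp point (between the pads) lies 19 mm behind it; z points along the fingers, y is the direction in which the jaws open and shut (so a half turn about z gives the same grasp; the last joint's range is limited). The gripper opens to 85 mm and grips with 20 to 120 N. Pads are 22 mm wide; open, the fingers measure 114 mm over their backs; the gripper's body (76 mm by 85 mm) begins 54 mm behind the grasp point. The pads swing forward as they close: fully open they stand 13 mm farther back than shut.
Start: joints at [1.291, 0.707, -0.028, 1.485, 0.022, 0.951, -0.075], TCP at [0.135, -0.559, 0.197] pointing down, gripper open.
Joint ranges: [-2.71, 2.71], [-0.32, 2.16], [-1.57, 1.52], [0, 2.45], [-1.46, 4.6], [0, 2.02], [-2.83, 2.83]. Speed limits (rad/s): [1.89, 1.89, 2.57, 2.57, 3.01, 3.01, 3.01].

INTERFACE

Orientations are given as a 3x3 rotation matrix whose columns are the frame's x, y, z axes.
In Python, from workcell import arm gives the robot as it stands. The module is installed in compiled form; this text tells all that it offers.
- The arm moves only by the tool step_arm, never from a script. Its argument "plan" is a list of rows, each an object with "fingers": the gripper's target within -1 to 1 (shut at 1, half-way at 0, fully open at -1); "xyz": the shift along the tool's x, y, z in m, a list of three; "yaw": the turn about the tool's z in rad. A call has 1 to 12 rows; each row shifts and turns the pose as measured when the row begins, along the tool's axes as they then stand; what a row does not reach is not made up. A row lasts 1/8 s, in which the tool goes at most 62.5 mm and 10.7 degrees, less where a joint would pass 70% of its speed; a pose out of reach is approached as far as the arm can. A call is refused whole if a number of a shift passes 0.0625 or a number of a turn 0.188, either way. A call with a gripper value outside its range is refused whole. The fingers move at their own pace and stop on an object; "newtons" is the grip in N (left out, the last holds). Time passes only in rows, so rows that do not move let the fingers close. It gives the time, the measured TCP pose, the force and the opening at its end, in the units of the state.
- arm.read_state(): the state, without advancing time (a new reading comes with each control period).
- arm.grab_frame(name): name is "scene" or "top"; returns a dict with "color" (384x512x3 uint8, red, green, blue), "fx", "fy", "cx", "cy" (pixels), "extrinsics" (4x4, takes a point from camera to world coordinates). Camera axes: x right, y down, z forward; pixel columns grow to the right and rows downward; lengths in m; the calibration is good to about 2 mm. A picture is of the moment at which its call begins. There is no depth.
- arm.sign_off(): hands the job in, once; it reports no verdict.
The state is a dict: "time": time; "joint_pos": joint angles; "joint_vel": joint speeds; "effort": joint torques, N m; "tcp_pos": TCP position; "orientation": TCP orientation; "force": force on the tool from outside, world axes, zero at the start; "torque": the same for the moment, N m; "width": finger opening in m.
Only numpy, scipy, OpenCV 4.12 (cv2) and the standard library are available. Lean on these libraries where they do the work, as an engineer would, in place of code of your own. Each camera call takes 0.05 s, during which the arm holds its last target.

TASK

Pick up the blue parts tray, with the white terminal strip in it, by its handle and stack it square on the empty grey base tray, so that all four of its corner pins drop into the sockets and it sits down level on the rim, then let go. Set it down rather than dropping it, keep the terminal strip in it, and leave the grey tray and the green tray where they stand.

Things in the scene. Friction and masses are not known exactly. Their poses are not given: they have to be found in the camera images.
- blue_tray_grip (a point): Blue open tray, 100 (own x) x 160 (y) mm, about 0.3 kg, same either way round, on four corner pins 14 mm long, 12 mm thick, tapered. Point: centre of its grip bar, 14 thick (x) x 80 long (y) x 26 mm high, above the tray's middle; 83 mm above the pin tips, 69 above the tray's underside, 39 above its rim. Nothing in the tray tops the rim. Pinch the bar across 14 mm. z up.
- base_tray_top (a point): Grey empty loose tray without handle, 100 (x) x 160 (y) mm, 0.7 kg. Point: centre of the rim plane, 44 mm above the worktop, z up. Open square corner sockets, 28 mm wide, 18 deep, centred 33 mm (x) and 63 mm (y) from the middle, as are the blue tray's pins (8 mm play each way). Seated, the blue tray's underside rests on this rim, its grip point 69 mm above this point.
- green_tray_grip (a point): Bystander to leave alone: a green tray just like the blue one, with a white switch module in it. Point: centre of its grip bar, 83 mm above the worktop.
- strip_center (a point): The white terminal strip, 19x66x16 mm, lying loose in the blue tray beside the handle; this point is its centre, y along its length. It stays in the tray.

How it is judged:
By the outcome, as a careful person would: the job done as asked, in the order asked, and still so for the second after the job is handed in, with the robot touching nothing.
It also fails if it takes over 40 s, if anything falls off the work surface, if the arm or the gripper's body presses on something with over 40 N, if the wrist force passes 120 N, or if a joint passes its speed limit or range.

## Working session

There is one attempt and no reset: what is moved stays moved. The work goes in short steps, Python scripts to look and compute and a tool call to move; the robot and the scene stay as the last step left them, time stands still between calls to the robot, and variables do not carry over. Pictures are saved under pics/ and viewed, and the job is handed in when it is done.

Besides the shell and the picture viewer there is one more tool, called after "Call:" as name(argument=value, ...) on one line, values as JSON. step_arm: Moves the arm, as the interface text tells. Its arguments: {"type":"object","properties":{"plan":{"type":"array","items":{"type":"object","properties":{"fingers":{"type":"number"},"xyz":{"type":"array","items":{"type":"number"}},"yaw":{"type":"number"}}}},"newtons":{"type":"number"}},"required":["plan"]}

```bash
mkdir -p pics
cat > h.py <<'E'
import numpy as np, cv2
from workcell import arm
def snap(n,tag):
    f=arm.grab_frame(n); cv2.imwrite(f'pics/{tag}.png',f['color'][:,:,::-1]); return f
def ray(f,u,v,z):
    T=np.array(f['extrinsics']); d=T[:3,:3]@np.array([(u-f['cx'])/f['fx'],(v-f['cy'])/f['fy'],1]); o=T[:3,3]
    return o+d*(z-o[2])/d[2]
def proj(f,p):
    T=np.array(f['extrinsics']); c=T[:3,:3].T@(np.array(p)-T[:3,3]); return c[0]/c[2]*f['fx']+f['cx'],c[1]/c[2]*f['fy']+f['cy']
E
python3 - <<'E'
from h import *
np.set_printoptions(precision=3,suppress=True)
for n in('scene','top'):
    f=snap(n,n+'0'); print(n,f['fx'],f['cx'],f['cy'],f['extrinsics'])
s=arm.read_state(); print(s)
E
```

```text
scene 402.4575904303615 256.85342642521687 187.78630196853527 [[ 0.887 -0.351  0.301  0.22 ]
 [-0.462 -0.646  0.608 -0.592]
 [-0.019 -0.678 -0.735  0.825]
 [ 0.     0.     0.     1.   ]]
top 492.91045814148345 252.1022073424799 186.14417428717695 [[-0.161 -0.898  0.409 -0.101]
 [-0.987  0.151 -0.057  0.086]
 [-0.01  -0.413 -0.911  1.458]
 [ 0.     0.     0.     1.   ]]
{'time': 0.1, 'joint_pos': array([ 1.291,  0.707, -0.028,  1.485,  0.022,  0.951, -0.076]), 'joint_vel': array([ 0.001, -0.001,  0.   , -0.   , -0.002, -0.001, -0.   ]), 'effort': array([  0.003, -88.43 ,   1.237, -23.645,   0.017,   0.005,  -0.   ]), 'tcp_pos': array([ 0.135, -0.559,  0.196]), 'orientation': array([[ 0.972,  0.236, -0.   ],
       [ 0.236, -0.972,  0.001],
       [-0.   , -0.001, -1.   ]]), 'force': array([-0.247, -1.208,  0.277]), 'torque': array([ 0.017,  0.052, -0.011]), 'width': 0.08502492537357044}
```

View pics/scene0.png

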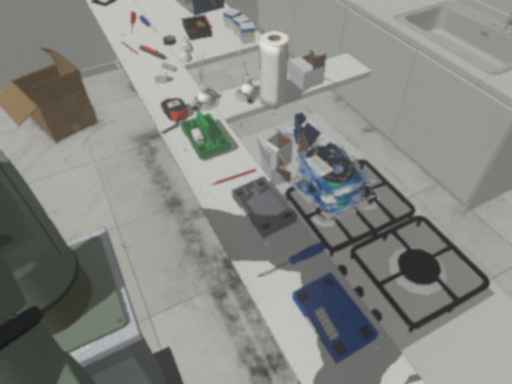

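View pics/top0.png

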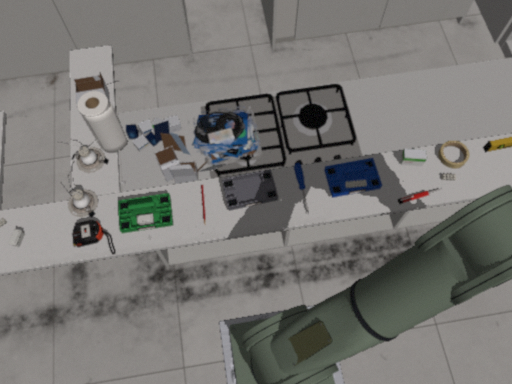

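Scene view: blue tray at about (335,315), grey at (265,205), green at (207,135). Top view: blue (353,177), grey (249,190), green (145,212). I'll enlarge these next.

Run:
```python
import cv2,numpy as np
a=cv2.imread('pics/scene0.png');b=cv2.imread('pics/top0.png')
def c(i,x,y,w,h,k):return cv2.resize(i[y:y+h,x:x+w],None,fx=k,fy=k,interpolation=cv2.INTER_CUBIC)
g=lambda i:(255*(i/255.)**.6).astype('uint8')
cv2.imwrite('pics/c1.png',g(np.vstack([np.hstack([c(a,285,265,100,100,4),c(a,222,165,100,100,4)])])))
cv2.imwrite('pics/c2.png',g(np.vstack([c(b,310,140,80,70,5),c(b,210,155,80,70,5)][:1]+[]) if 0 else np.hstack([c(b,312,145,80,65,5),c(b,210,157,80,65,5)])))
```

```text
(no output)
```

View pics/c1.png

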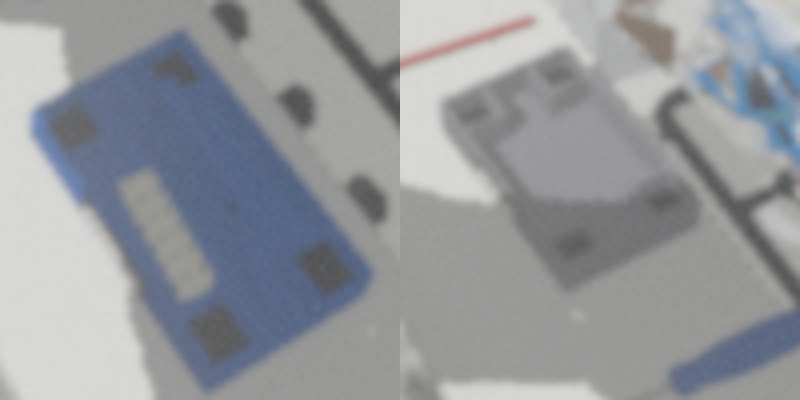

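View pics/c2.png

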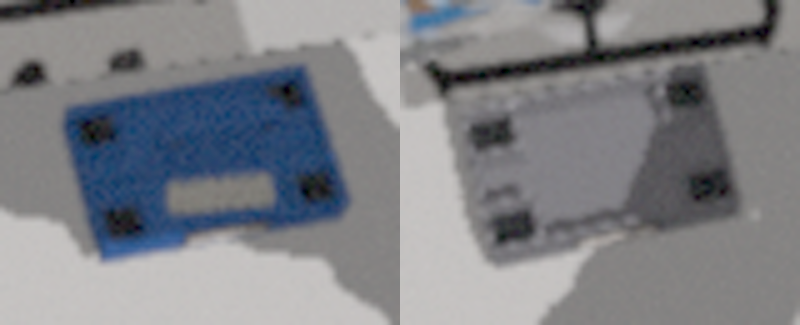

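```bash
cat > m.py <<'E'
from h import *
np.set_printoptions(precision=4,suppress=True)
def sock(f,x,y,w,h,k=6,th=None,tag=None):
    c=f['color'][y:y+h,x:x+w]; g=cv2.resize(c,None,fx=k,fy=k,interpolation=cv2.INTER_CUBIC).max(axis=2)
    m=(g<th).astype('uint8')
    n,l,s,ce=cv2.connectedComponentsWithStats(m)
    out=[]
    for i in range(1,n):
        if s[i,4]>15*k*k and s[i,4]<200*k*k:
            u=(ce[i]+.5)/k-.5+np.array([x,y]); out.append((u,s[i,4]/k/k,ray(f,*u,.044)))
    return out
E
python3 - <<'E'
from m import *
for n,B in(('scene',[('blue',285,265,100,100,70),('grey',228,170,80,75,70)]),('top',[('blue',318,152,70,50,70),('grey',218,165,65,50,50)])):
    f=arm.grab_frame(n)
    for nm,x,y,w,h,t in B:
        for t in(50,60,70,80):
            print(n,nm,t)
            for o in sock(f,x,y,w,h,th=t): print('  ',o[0],round(o[1],1),o[2])
E
```

```text
scene blue 50
   [374.7037 279.5164] 102.3 [ 0.6385 -0.3084  0.044 ]
   [342.6203 269.4344] 25.0 [ 0.5922 -0.2552  0.044 ]
   [359.1524 290.8619] 28.8 [ 0.5924 -0.3144  0.044 ]
   [377.4885 315.1447] 19.5 [ 0.5918 -0.3756  0.044 ]
   [365.6963 331.6825] 62.8 [ 0.5493 -0.392   0.044 ]
scene blue 60
   [374.4315 279.2503] 144.9 [ 0.6384 -0.3076  0.044 ]
   [342.5203 269.4082] 40.2 [ 0.5921 -0.2551  0.044 ]
   [328.5581 281.6868] 37.2 [ 0.5477 -0.2658  0.044 ]
   [359.1259 290.8953] 43.0 [ 0.5923 -0.3145  0.044 ]
   [303.4037 296.4003] 27.9 [ 0.4814 -0.2697  0.044 ]
   [376.6708 314.2083] 46.6 [ 0.5916 -0.3733  0.044 ]
   [365.6664 331.6674] 92.6 [ 0.5493 -0.3919  0.044 ]
   [339.1856 348.0137] 96.9 [ 0.4845 -0.3939  0.044 ]
scene blue 70
   [342.4498 269.3139] 52.5 [ 0.5921 -0.2548  0.044 ]
   [374.3341 279.1745] 174.9 [ 0.6383 -0.3074  0.044 ]
   [328.528  281.8053] 58.4 [ 0.5474 -0.266   0.044 ]
   [359.1084 290.9522] 55.2 [ 0.5921 -0.3146  0.044 ]
   [303.1993 296.4328] 68.7 [ 0.4809 -0.2696  0.044 ]
   [376.6208 314.2454] 61.9 [ 0.5914 -0.3733  0.044 ]
   [365.6826 331.5971] 118.1 
[... 1629 characters left out ...]
]
   [335.7416 188.5058] 75.6 [ 0.4823 -0.26    0.044 ]
top blue 70
   [336.8515 157.0413] 32.9 [ 0.5902 -0.2891  0.044 ]
   [319.1167 159.4523] 18.2 [ 0.5912 -0.2308  0.044 ]
top blue 80
   [336.6182 157.2996] 42.8 [ 0.5894 -0.2881  0.044 ]
   [319.2698 159.5708] 22.2 [ 0.5907 -0.2312  0.044 ]
top grey 50
   [227.9004 183.3238] 45.6 [0.556  0.0713 0.044 ]
   [232.1949 201.9056] 47.7 [0.4909 0.067  0.044 ]
top grey 60
   [227.9007 183.2607] 54.8 [0.5563 0.0712 0.044 ]
   [232.1487 201.846 ] 57.2 [0.4912 0.0672 0.044 ]
top grey 70
   [227.8501 183.1696] 67.7 [0.5566 0.0713 0.044 ]
   [229.7014 195.3296] 21.2 [0.5142 0.0715 0.044 ]
   [232.052  201.7002] 71.6 [0.4917 0.0674 0.044 ]
top grey 80
```

Run:
```python
from m import *
for n,(x,y,w,h) in(('scene',(285,265,100,100)),('top',(315,148,75,58))):
    f=arm.grab_frame(n); k=6
    c=cv2.resize(f['color'][y:y+h,x:x+w],None,fx=k,fy=k,interpolation=cv2.INTER_CUBIC)
    hs=cv2.cvtColor(c,cv2.COLOR_RGB2HSV); m=((hs[...,0]>100)&(hs[...,0]<130)&(hs[...,1]>95)).astype('uint8')
    m=cv2.morphologyEx(m,cv2.MORPH_CLOSE,np.ones((9,9)))
    cs,_=cv2.findContours(m,0,1); q=max(cs,key=cv2.contourArea); hu=cv2.convexHull(q)
    p=cv2.approxPolyDP(hu,7,True)[:,0]
    o=c[:,:,::-1].copy(); cv2.drawContours(o,[q],-1,(0,255,0),1)
    for a in p: cv2.circle(o,tuple(map(int,a)),4,(0,0,255),-1)
    cv2.imwrite(f'pics/b_{n}.png',o)
    for a in p:
        u=(a+.5)/k-.5+[x,y]; print(n,u,ray(f,*u,.044),ray(f,*u,0.014)[:2])
```

```text
scene [329.25 273.25] [ 0.5608 -0.2493  0.044 ] [ 0.5739 -0.2361]
scene [376.75   332.5833] [ 0.5673 -0.4036  0.044 ] [ 0.5807 -0.3964]
scene [372.25   339.5833] [ 0.5507 -0.4105  0.044 ] [ 0.5634 -0.4036]
scene [336.9167 361.25  ] [ 0.4663 -0.4123  0.044 ] [ 0.4758 -0.4054]
scene [293.0833 297.0833] [ 0.4614 -0.2608  0.044 ] [ 0.4707 -0.2481]
scene [294.0833 292.5833] [ 0.4686 -0.2529  0.044 ] [ 0.4782 -0.2399]
top [372.5833 158.25  ] [ 0.5668 -0.4014  0.044 ] [ 0.581  -0.4117]
top [381.0833 183.75  ] [ 0.4747 -0.4042  0.044 ] [ 0.4869 -0.4146]
top [379.25 187.75] [ 0.4623 -0.3948  0.044 ] [ 0.4742 -0.405 ]
top [332.0833 196.25  ] [ 0.4584 -0.2427  0.044 ] [ 0.4702 -0.2496]
top [324.4167 170.75  ] [ 0.5487 -0.2387  0.044 ] [ 0.5625 -0.2456]
top [325.4167 166.25  ] [ 0.5639 -0.2454  0.044 ] [ 0.578  -0.2524]
```

View pics/b_scene.png

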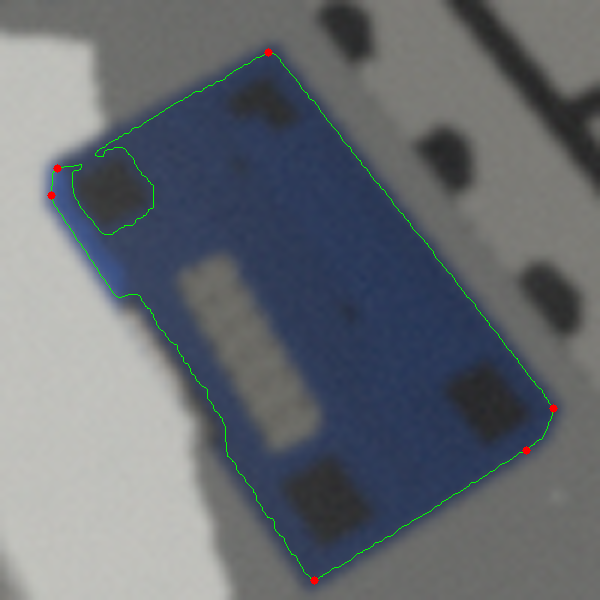

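View pics/b_top.png

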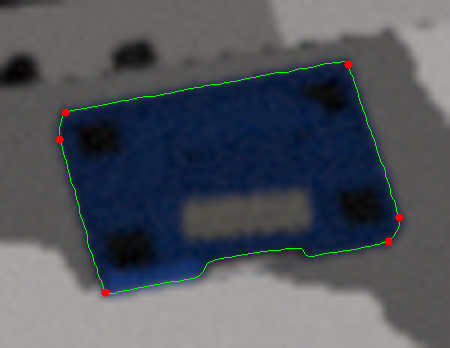

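Both views agree: the blue tray centre is near (0.515, -0.325) with yaw about +0.024, and the grey tray is near (0.527, 0.001) with yaw about +0.057. The views disagree by about 7 mm in y, so I'll average them and look again later. Next I work out the transit rows.

```bash
cat > plan.py <<'E'
from m import *
from scipy.spatial.transform import Rotation as Ro
def plan(goal,yangle,n,dz=None):
    "world goal xyz of TCP, world angle of tool y; n equal rows, straight line"
    s=arm.read_state(); R=np.array(s['orientation']); p=np.array(s['tcp_pos'])
    a=np.arctan2(R[1,1],R[0,1]); d=(yangle-a+np.pi)%(2*np.pi)-np.pi; dy=-d/n
    st=(np.array(goal)-p)/n; print('pos',p,'yang',a,'F',s['force'],'w',s['width'],'t',s['time'],'j',s['joint_pos'])
    for i in range(n):
        print(np.round(R.T@st,3).tolist(),round(dy,3)); R=R@Ro.from_rotvec([0,0,dy]).as_matrix()
E
python3 -c "
from plan import *
plan([.515,-.325,.18],.024,10)"
```

```text
pos [ 0.1354 -0.5587  0.1965] yang -1.3330054879101387 F [-0.6182  0.2252 -0.5258] w 0.0852701706497437 t 0.3 j [ 1.2913  0.7067 -0.0276  1.4847  0.022   0.9509 -0.0755]
[0.042, -0.014, 0.002] -0.136
[0.044, -0.008, 0.002] -0.136
[0.045, -0.002, 0.002] -0.136
[0.044, 0.004, 0.002] -0.136
[0.043, 0.01, 0.002] -0.136
[0.042, 0.016, 0.002] -0.136
[0.039, 0.021, 0.002] -0.136
[0.036, 0.026, 0.002] -0.136
[0.032, 0.031, 0.002] -0.136
[0.027, 0.035, 0.002] -0.136
```

Call:
step_arm(plan=[{"fingers": -1,"xyz": [0.042,-0.014,0.002],"yaw": -0.136},{"fingers": -1,"xyz": [0.044,-0.008,0.002],"yaw": -0.136},{"fingers": -1,"xyz": [0.045,-0.002,0.002],"yaw": -0.136},{"fingers": -1,"xyz": [0.044,0.004,0.002],"yaw": -0.136},{"fingers": -1,"xyz": [0.043,0.01,0.002],"yaw": -0.136},{"fingers": -1,"xyz": [0.042,0.016,0.002],"yaw": -0.136},{"fingers": -1,"xyz": [0.039,0.021,0.002],"yaw": -0.136},{"fingers": -1,"xyz": [0.036,0.026,0.002],"yaw": -0.136},{"fingers": -1,"xyz": [0.032,0.031,0.002],"yaw": -0.136},{"fingers": -1,"xyz": [0.027,0.035,0.002],"yaw": -0.136}])

```text
time: 1.55
tcp_pos: [0.518, -0.3123, 0.1753]
orientation: [[-0.064, 0.998, -0.001], [0.998, 0.064, -0.002], [-0.001, -0.001, -1.0]]
force: [-0.1, -1.1, -0.1]
width: 0.0853
```

```bash
python3 -c "
from plan import *
plan([.515,-.325,.18],.024,2)
a=snap('scene','scene1')['color'];b=snap('top','top1')['color']
o=np.vstack([cv2.resize(a[170:370,200:440],None,fx=1.5,fy=1.5),]) 
cv2.imwrite('pics/s1.png',cv2.resize(a[150:370,190:430],None,fx=2.5,fy=2.5)[:,:,::-1]); cv2.imwrite('pics/t1.png',cv2.resize(b[110:250,190:420],None,fx=3.4,fy=3.4)[:,:,::-1])"
```

```text
pos [ 0.518  -0.3123  0.1753] yang 0.06428074439163746 F [-0.0553 -1.1479 -0.0785] w 0.08527302753707597 t 1.55 j [ 0.6599  0.7937 -0.3655  1.3916  0.3073  1.0127  0.2954]
[-0.006, -0.002, -0.002] 0.02
[-0.006, -0.002, -0.002] 0.02
```

View pics/s1.png

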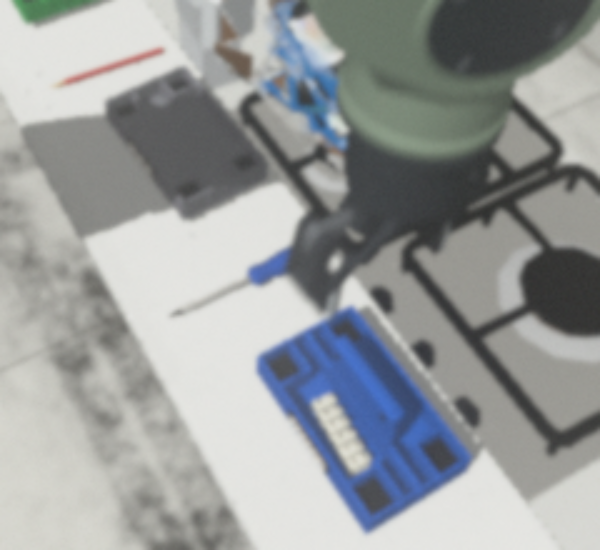

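View pics/t1.png

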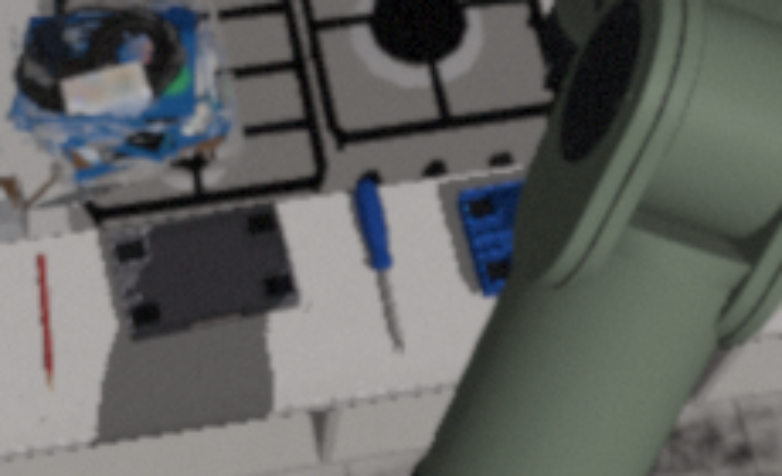

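Scene crop: the bar is now lit, running roughly from (345,340) to (400,415) in the crop. The left finger is visible at (320,290). I'll re-measure with this better lighting and overlay the predictions.

Run:
```python
from m import *
f=arm.grab_frame('scene');t=arm.grab_frame('top')
for nm,b in(('blue',(290,268,95,95)),('grey',(230,172,70,68))):
  for th in(60,70,80): print(nm,th,[(np.round(o[0],1).tolist(),round(o[1]),np.round(o[2][:2],4).tolist()) for o in sock(f,*b,th=th)])
for th in(40,50,60): print('top grey',th,[(np.round(o[0],1).tolist(),round(o[1]),np.round(o[2][:2],4).tolist()) for o in sock(t,219,168,62,45,th=th)])
k=5;x,y,w,h=280,220,110,150
im=cv2.resize(f['color'][y:y+h,x:x+w],None,fx=4,fy=4,interpolation=cv2.INTER_CUBIC)[:,:,::-1].copy()
def d(p,c):
    u=(np.array(proj(f,p))-[x,y]+.5)*4-.5; cv2.circle(im,tuple(int(v) for v in u),3,c,-1)
C=np.array([.515,-.325,0]);ps=.024
ax=np.array([np.cos(ps),np.sin(ps),0]);ay=np.array([-np.sin(ps),np.cos(ps),0])
for i in(-1,1):
  for j in(-1,1):
    d(C+ax*.007*i+ay*.04*j+[0,0,.096],(0,255,255)); d(C+ax*.033*i+ay*.063*j+[0,0,.044],(0,0,255)); d(C+ax*.05*i+ay*.08*j+[0,0,.044],(0,255,0))
s=arm.read_state(); R=s['orientation'];p=s['tcp_pos']
d(p,(255,0,255)); d(p+R[:,1]*.0425-R[:,2]*.013,(255,0,255)); d(p-R[:,1]*.0425-R[:,2]*.013,(255,0,255))
cv2.imwrite('pics/ov.png',im)
```

```text
blue 60 [([368.4, 272.5], 22, [0.6373, -0.2883]), ([379.6, 284.9], 46, [0.6395, -0.3235])]
blue 70 [([343.2, 269.9], 19, [0.5926, -0.2569]), ([375.7, 280.7], 116, [0.6385, -0.3116]), ([359.4, 290.6], 27, [0.5932, -0.3143]), ([377.4, 314.4], 20, [0.5926, -0.3743])]
blue 80 [([343.3, 270.1], 26, [0.5925, -0.2573]), ([375.5, 280.6], 142, [0.6385, -0.3113]), ([359.4, 290.7], 38, [0.5932, -0.3143]), ([377.0, 314.0], 40, [0.5923, -0.3733]), ([365.4, 331.6], 54, [0.549, -0.3915])]
grey 60 []
grey 70 [([292.7, 200.9], 34, [0.5986, -0.0308])]
grey 80 [([292.2, 199.0], 69, [0.6007, -0.0246]), ([287.5, 214.5], 38, [0.5642, -0.063]), ([265.1, 225.1], 25, [0.4996, -0.0656])]
top grey 40 [([236.1, 170.1], 100, [0.5976, 0.039]), ([266.2, 175.2], 60, [0.5642, -0.0528]), ([227.9, 183.3], 36, [0.5561, 0.0712]), ([270.7, 193.7], 56, [0.4985, -0.0557]), ([232.8, 202.1], 55, [0.4901, 0.0653])]
top grey 50 [([236.2, 170.2], 115, [0.5974, 0.0385]), ([228.0, 183.3], 44, [0.5561, 0.071])]
top grey 60 [([236.3, 170.2], 131, [0.5971, 0.0382])]
```

View pics/ov.png

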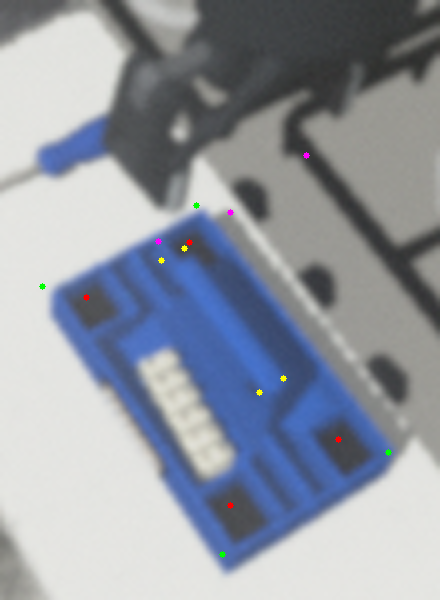

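The visible fingertip sits some pixels above the predicted point. To calibrate camera against robot, I'll correct the pose and shut the fingers in the air, where the tip should be exactly the TCP.

Call:
step_arm(plan=[{"fingers": 1,"xyz": [-0.006,-0.001,0.0],"yaw": 0.02},{"fingers": 1,"xyz": [-0.006,-0.001,0.0],"yaw": 0.02},{"fingers": 1},{"fingers": 1},{"fingers": 1},{"fingers": 1}], newtons=30)

```text
invalid input
```

```bash
cat > ov.py <<'E'
from m import *
import sys
def ov(tag,cam,x,y,w,h,k,pts):
    f=arm.grab_frame(cam)
    im=cv2.resize(f['color'][y:y+h,x:x+w],None,fx=k,fy=k,interpolation=cv2.INTER_CUBIC)[:,:,::-1].copy()
    for p,c in pts:
        u=(np.array(proj(f,p))-[x,y]+.5)*k-.5; cv2.circle(im,tuple(int(v) for v in u),2,c,-1)
    cv2.imwrite(f'pics/{tag}.png',im); return f
E
python3 - <<'E'
from ov import *
s=arm.read_state();p=s['tcp_pos'];R=s['orientation'];print(p,R,s['width'])
f=ov('ov2','scene',280,200,140,170,3.4,[(p,(255,0,255)),(p-R[:,2]*.019,(0,255,255))])
ov('ov2t','top',300,120,120,100,4,[(p,(255,0,255))])
E
```

```text
[ 0.517  -0.3128  0.1751] [[-0.0603  0.9982 -0.0016]
 [ 0.9982  0.0603 -0.0012]
 [-0.0011 -0.0017 -1.    ]] 0.08577550832378607
```

View pics/ov2.png

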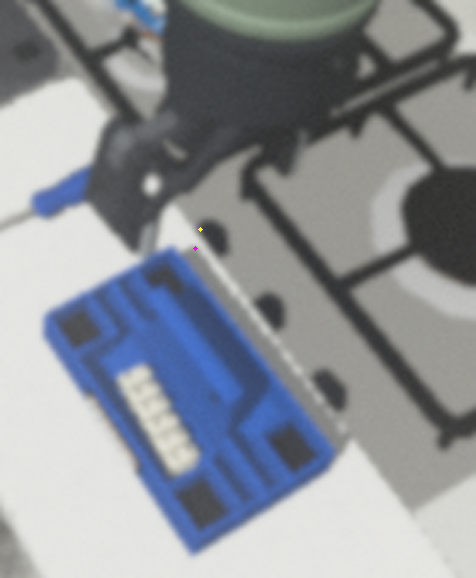

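View pics/ov2t.png

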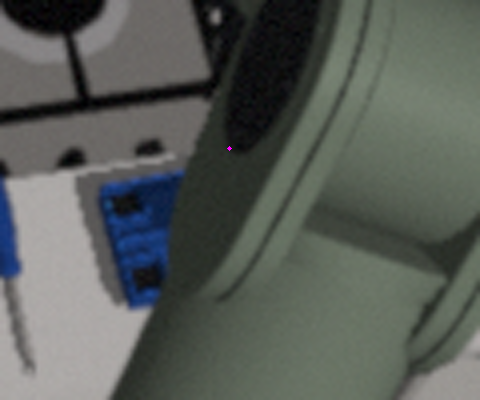

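The move was refused because every row needs all its fields, so I'll resend it in full.

Call:
step_arm(plan=[{"fingers": 1,"xyz": [-0.006,-0.001,0.0],"yaw": 0.018},{"fingers": 1,"xyz": [-0.006,-0.001,0.0],"yaw": 0.018},{"fingers": 1,"xyz": [0,0,0],"yaw": 0},{"fingers": 1,"xyz": [0,0,0],"yaw": 0},{"fingers": 1,"xyz": [0,0,0],"yaw": 0},{"fingers": 1,"xyz": [0,0,0],"yaw": 0}], newtons=30)

```text
time: 2.6
tcp_pos: [0.5132, -0.3286, 0.1758]
orientation: [[-0.016, 1.0, -0.002], [1.0, 0.016, -0.003], [-0.003, -0.002, -1.0]]
force: [0.6, -0.7, 0.4]
width: -0.0001
```

Run:
```python
from ov import *
s=arm.read_state();p=s['tcp_pos'];R=s['orientation'];print(p,s['width'])
f=ov('ov3','scene',290,220,100,80,6,[(p,(255,0,255)),(p-R[:,2]*.019,(0,255,255))])
```

```text
[ 0.5132 -0.3286  0.1758] -9.345577462548796e-05
```

View pics/ov3.png

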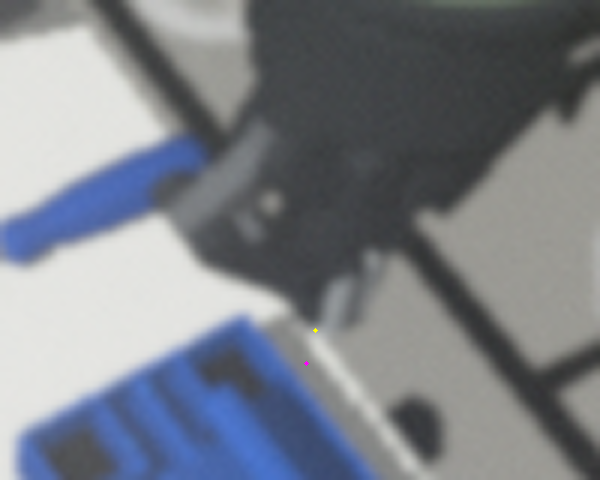

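Run:
```python
from ov import *
s=arm.read_state();p=s['tcp_pos'];R=s['orientation']
a=np.mean([arm.grab_frame('scene')['color'].astype(float) for _ in range(3)],0)
f=arm.grab_frame('scene')
x,y,w,h,k=315,195,60,55,12
c=a[y:y+h,x:x+w]; c=np.clip(255*(c/200)**.5,0,255).astype('uint8')
im=cv2.resize(c,None,fx=k,fy=k,interpolation=cv2.INTER_CUBIC)[:,:,::-1].copy()
def d(p,c):
    u=(np.array(proj(f,p))-[x,y]+.5)*k-.5; cv2.circle(im,tuple(int(v) for v in u),3,c,-1)
for zz in(0,.019,.073):
  for sx in(-1,1): 
    d(p-R[:,2]*zz+sx*.011*R[:,0],(255,0,255))
for i in(-1,1):
  for j in(-1,1): d(p-R[:,2]*.073+i*.0425*R[:,1]+j*.038*R[:,0],(0,255,255))
cv2.imwrite('pics/z.png',im)
```

```text
(no output)
```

View pics/z.png

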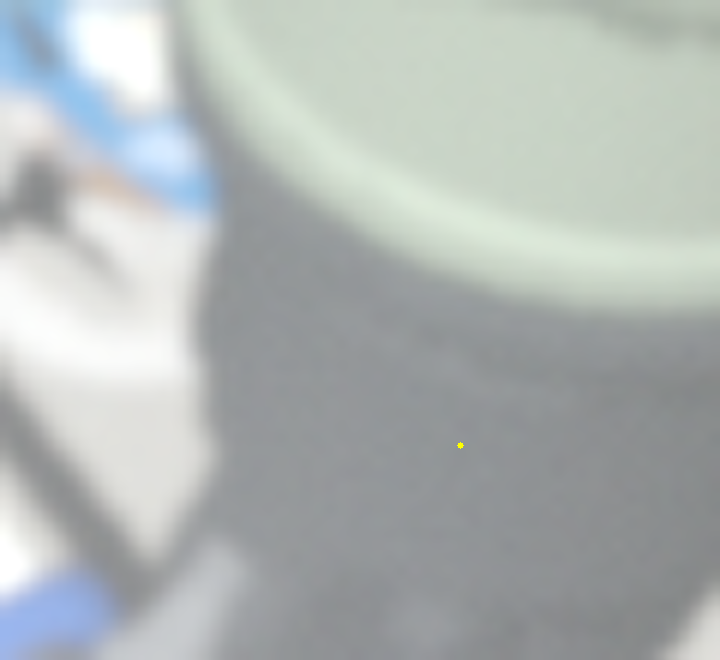

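Wrong crop, so I'll redo it.

Run:
```python
from ov import *
s=arm.read_state();p=s['tcp_pos'];R=s['orientation']
f=arm.grab_frame('scene');a=f['color'].astype(float)
x,y,w,h,k=300,215,85,70,9
c=a[y:y+h,x:x+w]; c=np.clip(255*(c/200)**.5,0,255).astype('uint8')
im=cv2.resize(c,None,fx=k,fy=k,interpolation=cv2.INTER_CUBIC)[:,:,::-1].copy()
def d(p,c):
    u=(np.array(proj(f,p))-[x,y]+.5)*k-.5; cv2.circle(im,tuple(int(v) for v in u),3,c,-1); print(proj(f,p))
for zz in(0,.019,.073):
  for sx in(-1,1): 
    d(p-R[:,2]*zz+sx*.011*R[:,0],(255,0,255))
for i in(-1,1):
  for j in(-1,1): d(p-R[:,2]*.073+i*.0425*R[:,1]+j*.038*R[:,0],(0,255,255))
cv2.imwrite('pics/z2.png',im)
```

```text
(np.float64(344.41104464667467), np.float64(285.00607916503617))
(np.float64(337.06545244604234), np.float64(275.51239803846113))
(np.float64(345.9357505185675), np.float64(279.5449763668816))
(np.float64(338.4194411063275), np.float64(269.96844913443596))
(np.float64(350.6176625561883), np.float64(262.77557618242304))
(np.float64(342.5710584950774), np.float64(252.96952192965108))
(np.float64(339.43988247280174), np.float64(286.8708407607827))
(np.float64(312.52336026764965), np.float64(251.52367164066226))
(np.float64(381.58900747603445), np.float64(264.3100197650784))
(np.float64(352.9409626859084), np.float64(231.74989191346182))
```

View pics/z2.png

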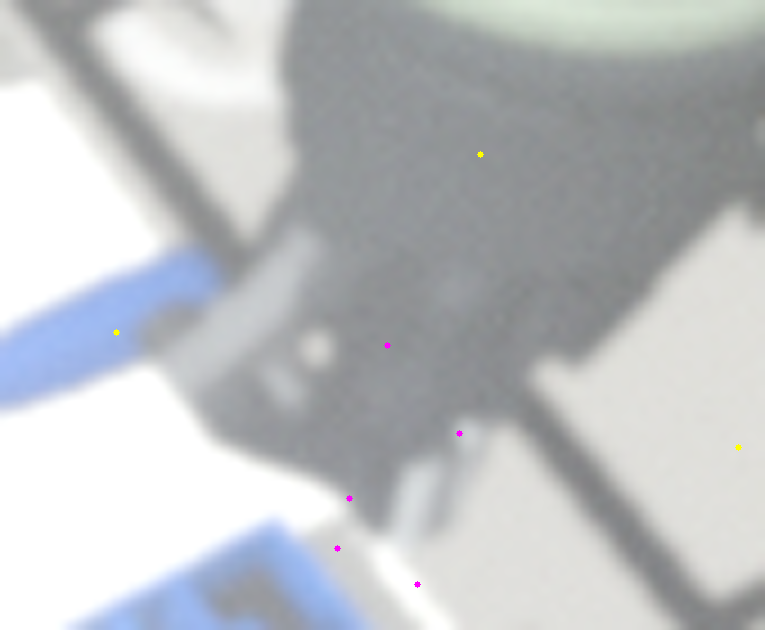

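Camera and reported TCP disagree by roughly 10 px at the fingertip. I'll open and go down in steps with looks, stopping above the bar top at z = 0.096.

Call:
step_arm(plan=[{"fingers": -1,"xyz": [0.002,0.002,0.0],"yaw": -0.008},{"fingers": -1,"xyz": [0,0,0],"yaw": 0},{"fingers": -1,"xyz": [0,0,0],"yaw": 0},{"fingers": -1,"xyz": [0,0,0.02],"yaw": 0},{"fingers": -1,"xyz": [0,0,0.025],"yaw": 0},{"fingers": -1,"xyz": [0,0,0.025],"yaw": 0},{"fingers": -1,"xyz": [0,0,0],"yaw": 0}])

```text
time: 3.78
tcp_pos: [0.5155, -0.3269, 0.1045]
orientation: [[-0.024, 1.0, -0.001], [1.0, 0.024, -0.003], [-0.003, -0.001, -1.0]]
force: [-0.0, -0.9, -0.5]
width: 0.0851
```

```bash
cat > look.py <<'E'
from ov import *
def look(tag,box=(280,215,110,150),k=4,cam='scene'):
    s=arm.read_state();p=s['tcp_pos'];R=s['orientation'];print(s['time'],p,s['width'],s['force'],'yang',np.arctan2(R[1,1],R[0,1]))
    P=[(p-R[:,2]*.013+i*R[:,1]*.0425+j*.011*R[:,0],(255,0,255)) for i in(-1,1) for j in(-1,1)] if s['width']>.03 else [(p+j*.011*R[:,0],(255,0,255)) for j in(-1,1)]
    ov(tag,cam,*box,k,P)
E
python3 -c "
from look import *
look('l1')"
```

```text
3.775 [ 0.5155 -0.3269  0.1045] 0.08514661416761661 [-0.0121 -0.9117 -0.4613] yang 0.024163401046809068
```

View pics/l1.png

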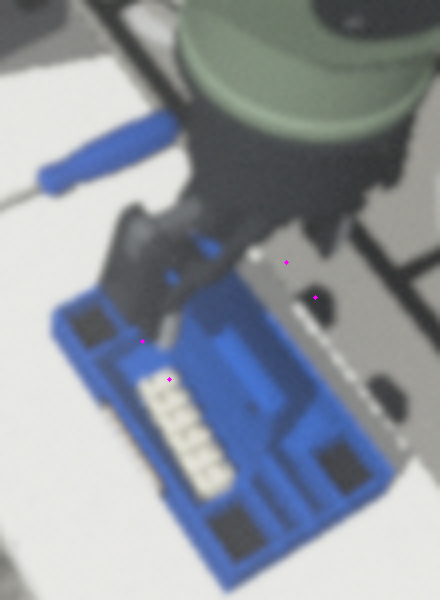

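Both fingers straddle the bar, and the tips still look about 9 px high. I'll descend to grasp height gently and look again.

Call:
step_arm(plan=[{"fingers": -1,"xyz": [0,0,0.014],"yaw": 0},{"fingers": -1,"xyz": [0,0,0.014],"yaw": 0},{"fingers": -1,"xyz": [0,0,0.012],"yaw": 0},{"fingers": -1,"xyz": [0,0,0],"yaw": 0}])

```text
time: 4.32
tcp_pos: [0.5168, -0.3278, 0.0645]
orientation: [[-0.024, 1.0, 0.002], [1.0, 0.024, -0.005], [-0.005, 0.002, -1.0]]
force: [-0.1, -0.1, -0.5]
width: 0.0855
```

```bash
python3 -c "
from look import *
look('l2')"
```

```text
4.325 [ 0.5168 -0.3278  0.0645] 0.08547623142757685 [-0.0582 -0.0799 -0.5487] yang 0.02379897088427797
```

View pics/l2.png

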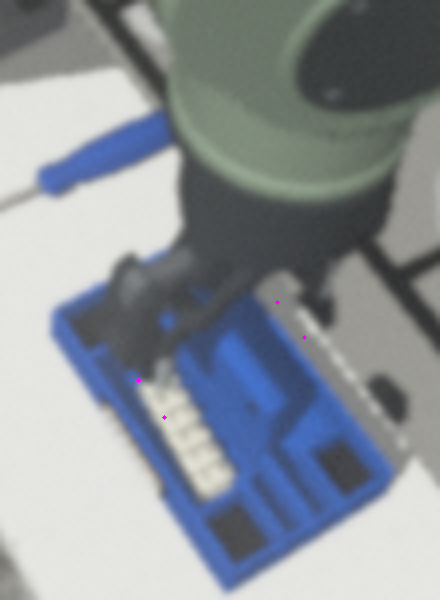

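The fingers are either side of the bar, possibly riding a little high in the image. Going 6 mm deeper stays clear of everything, since the tips remain above the rim, so I'll do that and then close.

Call:
step_arm(plan=[{"fingers": -1,"xyz": [0.001,-0.001,0.006],"yaw": 0},{"fingers": 1,"xyz": [0,0,0],"yaw": 0},{"fingers": 1,"xyz": [0,0,0],"yaw": 0},{"fingers": 1,"xyz": [0,0,0],"yaw": 0},{"fingers": 1,"xyz": [0,0,0],"yaw": 0},{"fingers": 1,"xyz": [0,0,0],"yaw": 0},{"fingers": 1,"xyz": [0,0,0],"yaw": 0}], newtons=60)

```text
time: 5.25
tcp_pos: [0.5168, -0.3272, 0.0599]
orientation: [[-0.024, 1.0, 0.005], [1.0, 0.024, -0.007], [-0.007, 0.005, -1.0]]
force: [-0.0, -0.4, 0.6]
width: 0.0107
```

```bash
python3 -c "
from look import *
look('l3')"
```

```text
5.25 [ 0.5168 -0.3272  0.0599] 0.010735704398350443 [-0.0137 -0.377   0.586 ] yang 0.023773101957271888
```

View pics/l3.png

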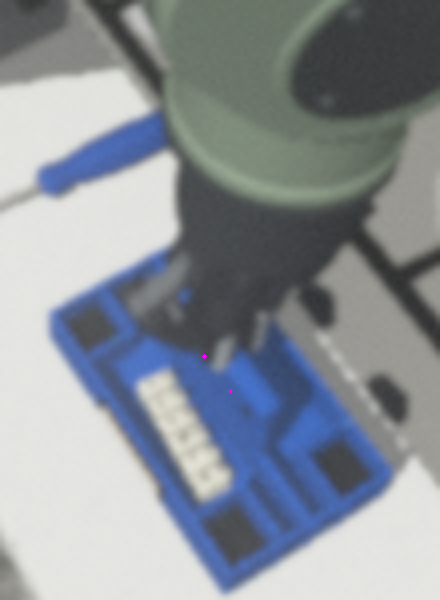

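The bar is pinched: width 10.7 mm, with a silver pad on each side of it at crop (222,350) and (260,328). From the same-camera socket centres, the blue-to-grey shift is (+11.4, +327) mm in the scene view and (+11.3, +329) mm in the top view, with a turn of about +0.037 rad. Lifting.

Call:
step_arm(plan=[{"fingers": 1,"xyz": [0,0,-0.005],"yaw": 0},{"fingers": 1,"xyz": [0,0,-0.012],"yaw": 0},{"fingers": 1,"xyz": [0,0,-0.018],"yaw": 0},{"fingers": 1,"xyz": [0,0,-0.018],"yaw": 0},{"fingers": 1,"xyz": [0,0,-0.018],"yaw": 0},{"fingers": 1,"xyz": [0,0,-0.012],"yaw": 0},{"fingers": 1,"xyz": [0,0,0],"yaw": 0}])

```text
time: 6.18
tcp_pos: [0.5159, -0.3265, 0.1487]
orientation: [[-0.024, 1.0, 0.005], [1.0, 0.024, -0.007], [-0.007, 0.005, -1.0]]
force: [1.0, -0.9, -2.3]
width: 0.0109
```

```bash
python3 -c "
from plan import *
from look import *
look('l4',(260,200,130,160),3.7)
plan([.528,.001,.145],.061,11)"
```

```text
6.175 [ 0.5159 -0.3265  0.1487] 0.01087765926475864 [ 1.0291 -0.8654 -2.2513] yang 0.023737707149303254
pos [ 0.5156 -0.3264  0.1481] yang 0.02374786244667421 F [-0.573  -0.0213 -2.9957] w 0.010527843146709334 t 6.225 j [ 0.6724  0.8281 -0.346   1.415   0.3177  0.9467  0.2688]
[0.03, 0.002, 0.0] -0.003
[0.03, 0.002, 0.0] -0.003
[0.03, 0.002, 0.0] -0.003
[0.03, 0.002, 0.0] -0.003
[0.03, 0.002, 0.0] -0.003
[0.03, 0.002, 0.0] -0.003
[0.03, 0.002, 0.0] -0.003
[0.03, 0.003, 0.0] -0.003
[0.03, 0.003, 0.0] -0.003
[0.03, 0.003, 0.0] -0.003
[0.03, 0.003, 0.0] -0.003
```

View pics/l4.png

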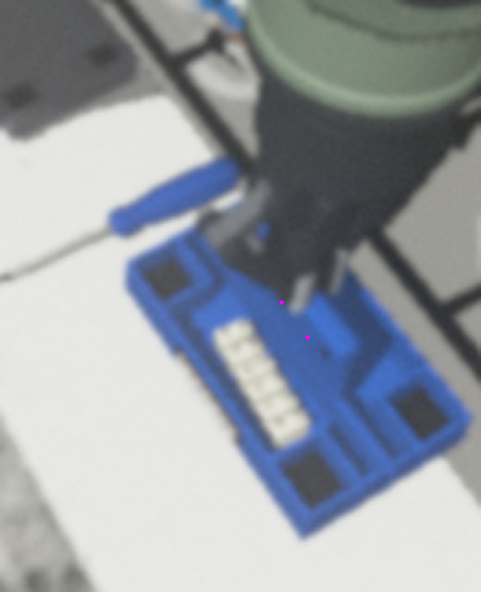

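Lifted about 88 mm, level, with the strip inside; the z-force is about -3 N. Before transit I'll check clearance to the bag and carton.

Run:
```python
from m import *
t=arm.grab_frame('top');f=arm.grab_frame('scene')
for nm,uv in(('bag low',(228,166)),('bag r',(256,140)),('carton low',(178,182)),('carton r',(196,165))):
    print(nm,ray(t,*uv,.0)[:2],ray(t,*uv,.1)[:2],ray(t,*uv,.2)[:2])
for nm,uv in(('bag bl',(310,205)),('bag top',(320,150)),('carton b',(285,182)),('carton bl',(262,165)),('cart tl',(258,132))):
    print('sc',nm,ray(f,*uv,.0)[:2],ray(f,*uv,.1)[:2],ray(f,*uv,.2)[:2])
```

```text
bag low [0.6389 0.0616] [0.5882 0.0632] [0.5375 0.0649]
bag r [ 0.7208 -0.046 ] [ 0.6644 -0.0369] [ 0.6081 -0.0279]
carton low [0.6082 0.2309] [0.5596 0.221 ] [0.5109 0.211 ]
carton r [0.6602 0.1657] [0.608  0.1603] [0.5558 0.1548]
sc bag bl [ 0.6529 -0.0336] [ 0.6004 -0.1013] [ 0.5478 -0.1691]
sc bag top [0.7977 0.1366] [0.7276 0.0482] [ 0.6575 -0.0401]
sc carton b [0.637  0.0715] [ 0.5864 -0.009 ] [ 0.5358 -0.0894]
sc carton bl [0.6124 0.1634] [0.5648 0.0717] [ 0.5171 -0.0199]
sc cart tl [0.6722 0.3031] [0.6174 0.1945] [0.5625 0.086 ]
```

The bag stands at x ≥ about 0.63 and the carton at x ≥ about 0.61, y > 0.15. The tray edge reaches only x = 0.58, so the way is clear.

Call:
step_arm(plan=[{"fingers": 1,"xyz": [0.012,0.001,0],"yaw": 0},{"fingers": 1,"xyz": [0.025,0.002,0],"yaw": -0.004},{"fingers": 1,"xyz": [0.034,0.002,0],"yaw": -0.004},{"fingers": 1,"xyz": [0.035,0.002,0],"yaw": -0.004},{"fingers": 1,"xyz": [0.035,0.002,0],"yaw": -0.004},{"fingers": 1,"xyz": [0.035,0.002,0],"yaw": -0.004},{"fingers": 1,"xyz": [0.035,0.002,0],"yaw": -0.004},{"fingers": 1,"xyz": [0.034,0.003,0],"yaw": -0.004},{"fingers": 1,"xyz": [0.03,0.003,0],"yaw": -0.004},{"fingers": 1,"xyz": [0.022,0.003,0],"yaw": -0.004},{"fingers": 1,"xyz": [0.012,0.003,0],"yaw": -0.003},{"fingers": 1,"xyz": [0,0,0],"yaw": 0}])

```text
time: 7.82
tcp_pos: [0.5239, 0.0029, 0.1422]
orientation: [[-0.069, 0.998, -0.003], [0.998, 0.069, -0.0], [0.0, -0.003, -1.0]]
force: [-0.2, -0.8, -3.4]
width: 0.0106
```

```bash
python3 -c "
from plan import *
from look import *
look('l5',(200,110,130,140),4.2)
look('l5t',(195,140,100,90),6,'top')
plan([.528,.001,.12],.061,3)"
```

```text
7.825 [0.5239 0.0029 0.1422] 0.010600851147666483 [-0.1616 -0.821  -3.4198] yang 0.06921714286660512
7.875 [0.5238 0.0021 0.1421] 0.010751178856983514 [ 0.2489 -0.2951 -1.6901] yang 0.06839881405056539
pos [0.5238 0.0015 0.1422] yang 0.06746573585634584 F [ 0.1277 -0.3184 -2.708 ] w 0.010882171459107493 t 7.925 j [ 0.093   0.7165 -0.2888  1.7353  0.2834  0.7341 -0.2735]
[-0.0, 0.001, 0.007] 0.002
[-0.0, 0.001, 0.007] 0.002
[-0.0, 0.001, 0.007] 0.002
```

View pics/l5.png

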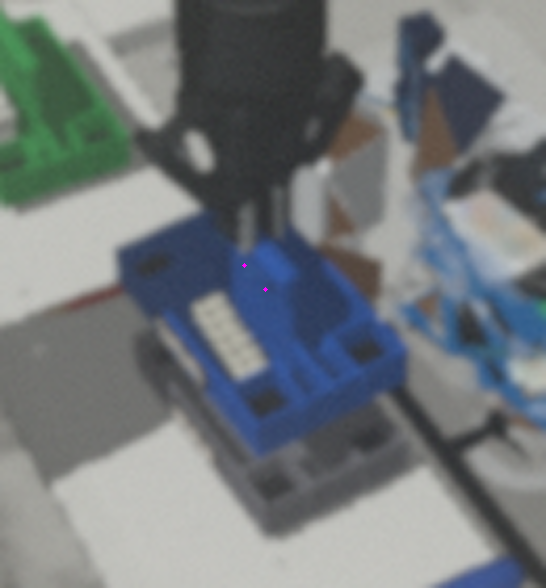

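View pics/l5t.png

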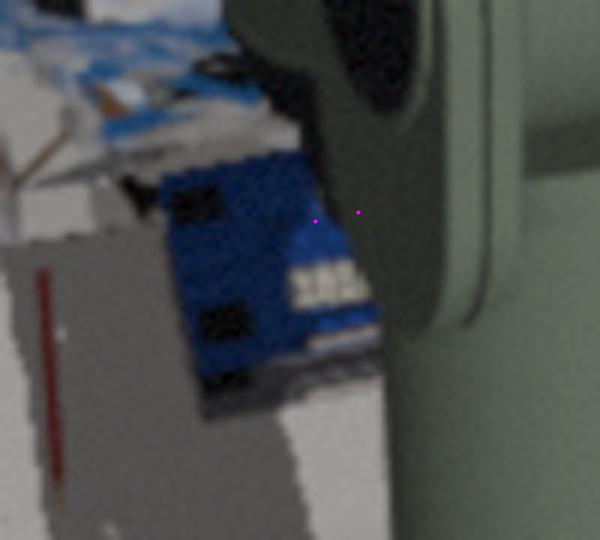

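Scene crop: blue's near sockets are at (265,400) and (365,350), with grey's below at (270,480) and (370,438). I'll compare the two pairs at their heights.

```bash
cat > rel.py <<'E'
from m import *
def rel(B,G,ths,cam='scene'):
    f=arm.grab_frame(cam); z=arm.read_state()['tcp_pos'][2]-.0599+.044; print('z',z,arm.read_state()['tcp_pos'])
    for nm,boxes,zz in(('blue',B,z),('grey',G,.044)):
      for (x,y,w,h) in boxes:
        for th in ths:
          k=8;g=cv2.resize(f['color'][y:y+h,x:x+w],None,fx=k,fy=k,interpolation=cv2.INTER_CUBIC).max(axis=2)
          n,l,s,ce=cv2.connectedComponentsWithStats((g<th).astype('uint8'))
          if n<2: continue
          i=1+np.argmax(s[1:,4]); u=(ce[i]+.5)/k-.5+[x,y]
          print(nm,th,np.round(u,1),round(s[i,4]/k/k),'px',np.round(ray(f,*u,zz)[:2],4))
E
python3 - <<'E'
from rel import *
b=lambda X,Y:(int(200+X/4.2)-8,int(110+Y/4.2)-6,16,13)
rel([b(265,400),b(365,350),b(155,264)],[b(270,481),b(370,438)],(50,60,70,80))
b=lambda X,Y:(int(195+X/6)-6,int(140+Y/6)-5,13,11)
rel([b(195,203),b(225,322)],[],(30,40,50,),'top')
E
```

```text
z 0.12632365710942933 [0.5239 0.0012 0.1422]
blue 60 [261.3 206.6] 0 px [ 0.4874 -0.0708]
blue 70 [263.  205.9] 18 px [ 0.4918 -0.0709]
blue 80 [263.  205.8] 28 px [ 0.4919 -0.0706]
blue 60 [287.7 193.6] 1 px [ 0.5599 -0.0654]
blue 70 [286.8 193.7] 12 px [ 0.5578 -0.0647]
blue 80 [286.8 193.6] 20 px [ 0.5579 -0.0643]
blue 60 [236.1 173.2] 4 px [0.483  0.0526]
blue 70 [236.3 173. ] 19 px [0.4839 0.0529]
blue 80 [236.3 173. ] 34 px [0.4838 0.0529]
grey 70 [264.8 225.5] 17 px [ 0.4984 -0.0662]
grey 80 [264.8 225.2] 36 px [ 0.4987 -0.0655]
grey 60 [287.3 214.1] 9 px [ 0.5642 -0.0617]
grey 70 [287.3 213.8] 35 px [ 0.5648 -0.0607]
grey 80 [285.8 213. ] 104 px [ 0.5628 -0.0568]
z 0.12635888552152308 [0.5239 0.0012 0.1423]
blue 30 [227.7 173.6] 41 px [0.5496 0.0682]
blue 40 [227.2 173.5] 57 px [0.5503 0.0697]
blue 50 [227.1 173.4] 73 px [0.5505 0.0698]
blue 30 [232.4 193.3] 46 px [0.4834 0.0635]
blue 40 [232.4 193.3] 58 px [0.4834 0.0636]
blue 50 [232.  193.5] 78 px [0.4832 0.0647]
```

Both views say blue must go about +6 mm in x, +3 mm in y, and turn slightly back. Correcting and lowering to just above the rim (seated TCP z ≈ 0.090, pin entry at about 0.104).

Call:
step_arm(plan=[{"fingers": 1,"xyz": [0.002,0.004,0.006],"yaw": 0.004},{"fingers": 1,"xyz": [0.002,0.003,0.01],"yaw": 0.003},{"fingers": 1,"xyz": [0,0,0.01],"yaw": 0},{"fingers": 1,"xyz": [0,0,0.004],"yaw": 0},{"fingers": 1,"xyz": [0,0,0],"yaw": 0},{"fingers": 1,"xyz": [0,0,0],"yaw": 0}])

```text
time: 8.78
tcp_pos: [0.5308, 0.0046, 0.1095]
orientation: [[-0.057, 0.998, -0.004], [0.998, 0.057, -0.001], [-0.001, -0.004, -1.0]]
force: [0.3, -0.5, -2.3]
width: 0.0109
```

Run:
```python
from plan import *
from look import *
look('l6',(200,110,130,140),4.2)
look('l6t',(195,140,100,90),6,'top')
plan([.530,.004,.11],.060,1)
```

```text
8.775 [0.5308 0.0046 0.1095] 0.010913145965456573 [ 0.277  -0.52   -2.3498] yang 0.05740262118689335
8.825 [0.5308 0.0046 0.1095] 0.0106939501676135 [ 0.3993 -0.5002 -1.5434] yang 0.05737050523048145
pos [0.5308 0.0046 0.1096] yang 0.05735352365727709 F [ 0.0546 -0.0014 -2.1205] w 0.01052204671254461 t 8.875 j [ 0.0732  0.7736 -0.2656  1.7446  0.3016  0.6675 -0.302 ]
[-0.001, -0.001, -0.0] -0.003
```

View pics/l6.png

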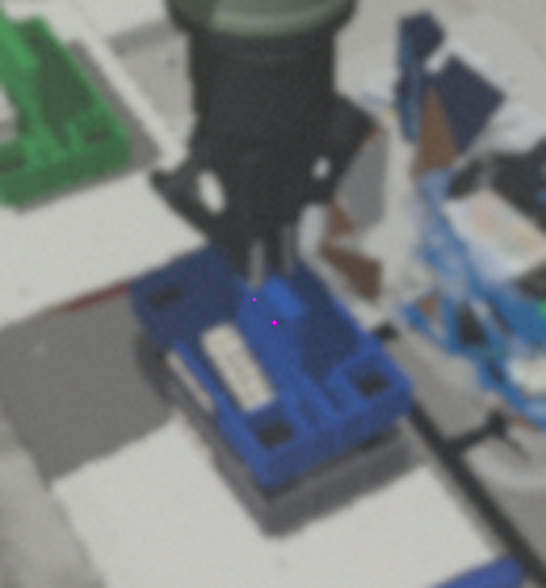

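View pics/l6t.png

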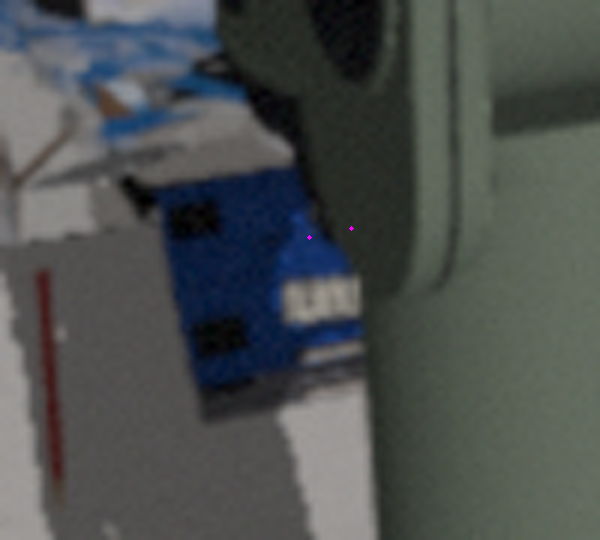

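Run:
```python
from rel import *
b=lambda X,Y:(int(200+X/4.2)-8,int(110+Y/4.2)-6,16,13)
rel([b(273,430),b(372,382),b(167,295)],[],(60,70,80))
b=lambda X,Y:(int(195+X/6)-6,int(140+Y/6)-5,13,11)
rel([b(195,217),b(220,335)],[],(30,40,50,),'top')
```

```text
z 0.09366682089786668 [0.5308 0.0046 0.1096]
blue 70 [265.1 212.9] 14 px [ 0.4987 -0.0675]
blue 80 [265.  212.8] 24 px [ 0.4988 -0.0672]
blue 70 [288.  201.2] 11 px [ 0.564 -0.062]
blue 80 [288. 201.] 19 px [ 0.5643 -0.0617]
blue 60 [238.8 180.2] 4 px [0.4907 0.0571]
blue 70 [239.1 180.1] 17 px [0.4914 0.0569]
blue 80 [239.1 180.1] 34 px [0.4916 0.0571]
z 0.09365369916148775 [0.5308 0.0046 0.1096]
blue 30 [226.9 176.1] 40 px [0.5575 0.0715]
blue 40 [226.9 176.2] 52 px [0.5574 0.0714]
blue 50 [226.9 176.1] 66 px [0.5575 0.0713]
blue 30 [231.3 195.6] 44 px [0.491  0.0675]
blue 40 [231.3 195.6] 55 px [0.491  0.0674]
blue 50 [231.2 195.6] 74 px [0.491  0.0678]
```

Blue and grey sockets now coincide within about 1.4 mm in both views, against 8 mm of play. Lowering gently.

Call:
step_arm(plan=[{"fingers": 1,"xyz": [0,0,0.006],"yaw": 0},{"fingers": 1,"xyz": [0,0,0.005],"yaw": 0},{"fingers": 1,"xyz": [0,0,0.004],"yaw": 0},{"fingers": 1,"xyz": [0,0,0.002],"yaw": 0},{"fingers": 1,"xyz": [0,0,0],"yaw": 0}])

```text
time: 9.6
tcp_pos: [0.5307, 0.0046, 0.0912]
orientation: [[-0.057, 0.998, -0.004], [0.998, 0.057, -0.001], [-0.001, -0.004, -1.0]]
force: [-0.9, -0.7, -1.2]
width: 0.0108
```

Call:
step_arm(plan=[{"fingers": 1,"xyz": [0,0,0.001],"yaw": 0},{"fingers": 1,"xyz": [0,0,0.001],"yaw": 0},{"fingers": 1,"xyz": [0,0,0],"yaw": 0}])

```text
time: 9.98
tcp_pos: [0.5314, 0.0046, 0.0896]
orientation: [[-0.057, 0.998, -0.002], [0.998, 0.057, -0.001], [-0.001, -0.002, -1.0]]
force: [1.5, -0.7, -0.2]
width: 0.0108
```

Run:
```python
from plan import *
from look import *
look('l7',(200,110,130,140),4.2)
```

```text
9.975 [0.5314 0.0046 0.0896] 0.010837675704373896 [ 1.5334 -0.7382 -0.1619] yang 0.05736550546311194
```

View pics/l7.png

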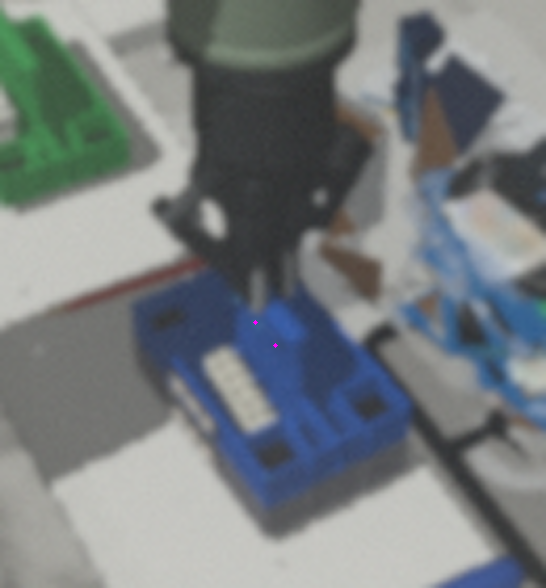

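The weight has come off at z = 0.0896, as predicted for seating. I'll press 1–2 mm more to confirm firm contact.

Call:
step_arm(plan=[{"fingers": 1,"xyz": [0,0,0.001],"yaw": 0},{"fingers": 1,"xyz": [0,0,0.001],"yaw": 0}])

```text
time: 10.28
tcp_pos: [0.5325, 0.0048, 0.0883]
orientation: [[-0.057, 0.998, 0.001], [0.998, 0.057, -0.0], [-0.001, 0.001, -1.0]]
force: [3.1, -0.4, 14.1]
width: 0.0105
```

Solid contact: +14 N at z = 0.088. I'll ease off and open in place.

Call:
step_arm(plan=[{"fingers": 1,"xyz": [0,0,-0.001],"yaw": 0},{"fingers": 0.5,"xyz": [0,0,0],"yaw": 0},{"fingers": 0,"xyz": [0,0,0],"yaw": 0},{"fingers": -1,"xyz": [0,0,0],"yaw": 0},{"fingers": -1,"xyz": [0,0,0],"yaw": 0},{"fingers": -1,"xyz": [0,0,0],"yaw": 0},{"fingers": -1,"xyz": [0,0,0],"yaw": 0}])

```text
time: 11.15
tcp_pos: [0.5319, 0.0047, 0.089]
orientation: [[-0.057, 0.998, -0.001], [0.998, 0.057, -0.001], [-0.001, -0.001, -1.0]]
force: [-1.1, 0.4, 0.6]
width: 0.0854
```

Run:
```python
from look import *
look('l8',(200,110,130,140),4.2)
```

```text
11.15 [0.5319 0.0047 0.089 ] 0.08538845316921273 [-1.0664  0.3553  0.6237] yang 0.05719444614801531
```

View pics/l8.png

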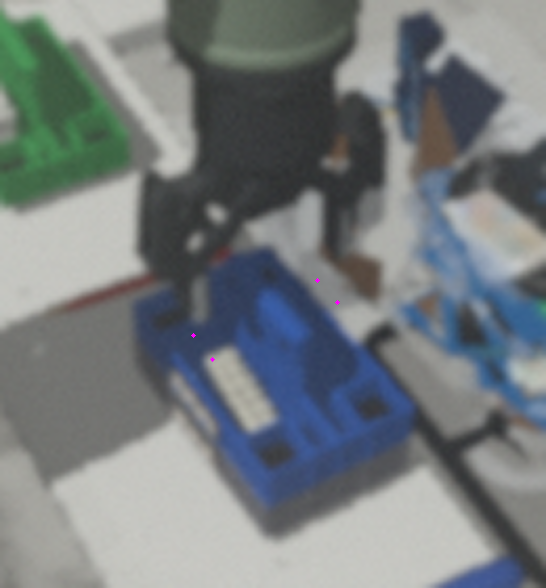

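Both fingers are clear of the bar, and the tray and strip are undisturbed. Rising straight up, then moving aside.

Call:
step_arm(plan=[{"fingers": -1,"xyz": [0,0,-0.01],"yaw": 0},{"fingers": -1,"xyz": [0,0,-0.02],"yaw": 0},{"fingers": -1,"xyz": [0,0,-0.03],"yaw": 0},{"fingers": -1,"xyz": [0,0,-0.03],"yaw": 0},{"fingers": -1,"xyz": [0,0,-0.03],"yaw": 0},{"fingers": -1,"xyz": [-0.03,0,0],"yaw": 0},{"fingers": -1,"xyz": [-0.045,0,0],"yaw": 0},{"fingers": -1,"xyz": [-0.045,0,0],"yaw": 0},{"fingers": -1,"xyz": [-0.045,0,0],"yaw": 0},{"fingers": -1,"xyz": [-0.045,0,0],"yaw": 0},{"fingers": -1,"xyz": [-0.03,0,0],"yaw": 0},{"fingers": -1,"xyz": [0,0,0],"yaw": 0}])

```text
time: 12.7
tcp_pos: [0.546, -0.2415, 0.2213]
orientation: [[-0.06, 0.998, 0.005], [0.998, 0.06, -0.0], [-0.001, 0.005, -1.0]]
force: [0.8, 0.7, -0.6]
width: 0.0853
```

Run:
```python
from look import *
look('l9',(180,90,150,150),4)
look('l9t',(105,140,190,95),4,'top')
```

```text
12.7 [ 0.546  -0.2415  0.2213] 0.08531547164478952 [ 0.7619  0.7134 -0.6481] yang 0.05968842250846106
12.75 [ 0.5462 -0.24    0.2215] 0.08554405605320178 [ 0.0296 -0.3343  0.3038] yang 0.061261324243881345
```

View pics/l9.png

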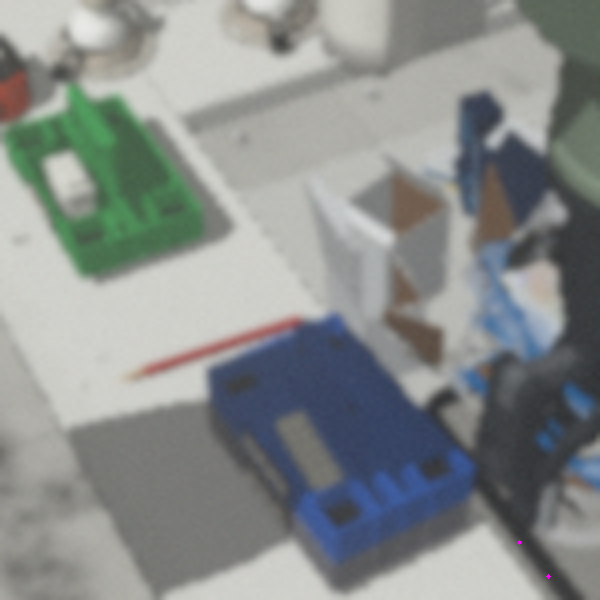

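View pics/l9t.png

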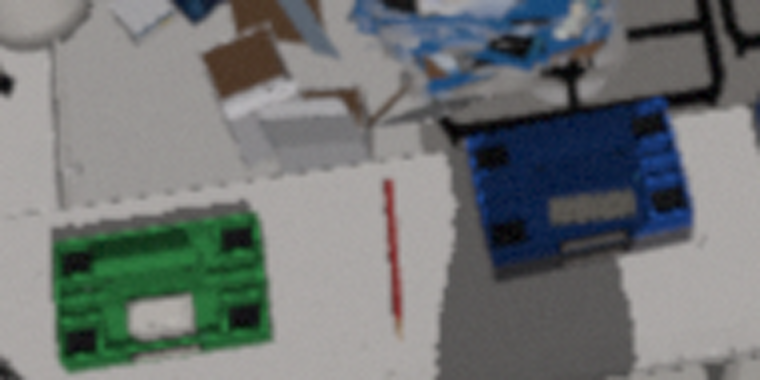

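Both views show blue sitting over grey with the strip inside, green undisturbed and the gripper away. As a level check, the four rim sockets should fit z = 0.074 and grey's earlier socket positions.

Run:
```python
from m import *
for cam,o,k,pts in(('scene',(180,90),4,[(242,383),(341,512),(433,466)]),('top',(105,140),4,[(490,155),(508,232),(649,124),(668,199)])):
    f=arm.grab_frame(cam)
    for X,Y in pts:
        x,y=int(o[0]+X/k)-7,int(o[1]+Y/k)-6; K=8
        g=cv2.resize(f['color'][y:y+12,x:x+14],None,fx=K,fy=K,interpolation=cv2.INTER_CUBIC).max(axis=2)
        th=(int(g.min())+int(np.median(g)))/2
        n,l,s,ce=cv2.connectedComponentsWithStats((g<th).astype('uint8')); i=1+np.argmax(s[1:,4]); u=(ce[i]+.5)/K-.5+[x,y]
        print(cam,np.round(u,1),round(s[i,4]/K/K),np.round(ray(f,*u,.074)[:2],4))
```

```text
scene [239.8 185.5] 23 [0.4921 0.0564]
scene [265.1 217.7] 31 [ 0.4994 -0.0664]
scene [288.  206.3] 21 [ 0.565 -0.062]
top [227.6 178.9] 33 [0.5573 0.0704]
top [231.7 197.9] 42 [0.4917 0.0672]
top [266.4 170.8] 27 [ 0.5647 -0.0532]
top [271.8 189.4] 37 [ 0.4996 -0.0586]
```

All socket positions at z = 0.074 match grey's original ones within about 3 mm, so the tray is seated and level and grey hasn't moved. Handing in.

```bash
python3 -c "
from workcell import arm
print(arm.sign_off())"
```

```text
the job is handed in; nothing more can be done
None
```

The blue tray, with the terminal strip still in it, is stacked on the grey base tray and released. I handed the job in at about 13 s.

**What I did:** I pinched the bar at 60 N, lifted the tray about 88 mm and carried it over. Above the grey tray I lined up the sockets in both camera views to about 1.4 mm, then lowered it until it touched. I opened the fingers in place and backed away.

**Last checks:**
- **Seating:** The weight came off at a gripper height of 0.0896 m, where I had predicted 0.090 m. A light press gave 14 N at 0.088 m.
- **Position and level:** After release, the blue rim sockets, measured at the seated rim height of 74 mm, lay within about 3 mm of the grey sockets' original positions. That fits a level, seated tray and an unmoved grey tray. One of the four was checked only in the top view.
- **Other items:** In both pictures the strip is in the tray. I saw no change in the green tray, but I did not measure it.

**What disagreed or failed:**
- The two cameras differed by about 7 mm in y on absolute positions, so I used shifts measured within one view.
- In the scene camera the fingertips looked about 10 px higher than the reported tool position. I never explained this, so I looked again at each step of the descent.
- The gripper read 10.7 mm on the 14 mm bar, but the grip held throughout.
- One move call was refused for missing fields, and nothing moved.

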